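# Ready the tempering oven: seat the thermometer, balance the lid

## Robot

A 6-joint arm with a two-finger parallel gripper is mounted at the origin on the work surface. World frame = base frame: x ahead of the robot, y to its left, z up, the work surface at z = 0. Lengths are in m, angles in rad, forces in N, time in s.
With the tool pointing down it reaches from about 0.425 to 0.925 m from the base axis. Payload 12.5 kg.
Tool frame: the origin (TCP) lies on the centre line of the jaws, within the pads' length; the fingertips stand 19 mm ahead of it and the grasp point (between the pads) is the TCP; x points along the fingers, y is the direction in which the jaws open and shut, and the axes are right-handed (so a half turn about x gives the same grasp; the last joint's range is limited). The gripper opens to 85 mm and grips with 20 to 120 N. Pads are 22 mm wide; open, the fingers measure 114 mm over their backs; the gripper's body (76 mm by 85 mm) begins 54 mm behind the grasp point. The pads swing forward as they close: fully open they stand 13 mm farther back than shut.
Start: joints at [1.021, 0.491, 1.559, -0, 1.092, -0.106], TCP at [0.268, 0.564, 0.25] pointing down, gripper open.
Joint ranges: [-3.1, 3.1], [-0.84, 2.19], [0.05, 2.79], [-1.13, 4.28], [0.06, 2.93], [-2.69, 2.69]. Speed limits (rad/s): [2.22, 2.22, 2.79, 3.14, 3.14, 3.14].

## Interface

Orientations are given as a unit quaternion [w, x, y, z].
In Python, from station import manip, vision gives the robot as it stands.
- The arm moves only by the shell command python3 -m handwheel 'ROWS' [FORCE]. ROWS is JSON, a list of rows, each a list of 7 numbers: the shift along the world's x, y, z in m, then the turn, a rotation vector about the world's x, y, z in rad, then the closure, from -1 (fully open) to 1 (shut). A call has 1 to 10 rows; each row is the pose to reach, as a shift and turn from the pose commanded when the call began; what a row does not reach only later rows make up. A row lasts 1/8 s, in which the tool goes at most 62.5 mm and 10.7 degrees, less where a joint would pass 70% of its speed; a pose out of reach is approached as far as the arm can. A call with a gripper value outside its range is refused whole. The fingers move at their own pace and stop on an object; FORCE is the grip in N (left out, the last holds). Time passes only in rows, so rows that repeat a pose let the fingers close. It gives the time, the measured TCP pose, the force and the opening at its end, in the units of the state.
- manip.observe(): the state, without advancing time (a new reading comes with each control period).
- vision.capture(name): name is "scene" or "top" or "wrist"; returns a dict with "color" (384x512x3 uint8, red, green, blue), "depth" (384x512 float32, m along the optical axis (not along the pixel's ray), 0 where there is no reading), "fx", "fy", "cx", "cy" (pixels), "extrinsics" (4x4, takes a point from camera to world coordinates); the wrist camera has in their place "T_tool_cam" (4x4, takes a point from camera to tool coordinates, whose origin is the TCP and whose axes are the tool frame's). Camera axes: x right, y up, looking along -z (the intrinsics and any distortion apply to the point x, -y, -z); pixel columns grow to the right and rows downward; lengths in m; the calibration is good to about 2 mm. A picture is of the moment at which its call begins: read the wrist's pose just before it.
- manip.finish_job(): hands the job in, once; it reports no verdict.
Trained networks look in a picture, given as the dict that the camera call returned (one of the last four; its "shot" number tells which), for a name from the list of things; names that differ only in an ending like _2 or _b are one class to them, and where a whole thing is asked for, a point or a joint stands for the part that bears it (a point fixed in the world has none). Each returns a list of dicts, best first, with "conf" (0 to 1); they miss things now and then, are a little off and sometimes report something else, mostly with a low value. They report only what shows in the picture. A call takes as long as a camera call. They do not tell look-alikes from the thing itself.
- vision.boxes_of(name, picture): "extent" ([left, top, right, bottom] in pixels, round what is visible of it).
- vision.silhouettes(name, picture): "mask" (384x512 bool, what is visible of it) and "extent" ([left, top, right, bottom] in pixels, round what is visible of it).
- vision.mark_of(name, picture): "xy" ([column, row] in pixels: a listed point, or the origin of a listed thing).
The state is a dict: "time_s": time; "joint_positions": joint angles; "joint_vel": joint speeds; "tau": joint torques, N m; "position": TCP position; "eef_rot": TCP orientation; "force": force on the tool from outside, world axes, zero at the start; "ft_torque": the same for the moment, N m; "grip_width": finger opening in m.
Only numpy, scipy, OpenCV 4.12 (cv2) and the standard library are available. Lean on these libraries where they do the work, as an engineer would, in place of code of your own. Each camera call takes 0.05 s, during which the arm holds its last target.

## Task

Get the small tempering oven ready for a blade: take the dial thermometer out of its wooden stand, push its stem gently all the way down into the narrow funnel-mouthed tube on the end of the oven (not the wide vent tube; do not drop it in) and let go of it. Then take the lid by its bar and swing it up to its balance point, standing straight up over its hinge; it has no stay and would fall shut or over the back, so finish while still holding it there, quite still, with the fingers on it. Never let the lid go over the back, and leave the other tools lying where they are.

Things in the scene. Friction and masses are not known exactly. Their poses are not given: they have to be found in the camera images.
- thermometer: Loose dial thermometer, 60 g or so, standing upright in the wooden stand. Origin at the tip of the stem (lower end), z up along the stem. Stem 6 mm diameter, 85 mm long; brass collar 20 mm diameter from 85 to 93 mm; neck 12 mm diameter from 93 to 120 mm; round steel head 36 mm diameter from 120 to 134 mm, with a white face on top. At the start the tip rests on the table, in the stand's hole.
- thermometer_tip (a point): Tip of the thermometer's stem (its origin).
- thermometer_head (a point): Middle of the 36 mm round head, 127 mm above the tip: a good place to grip.
- stand: Fixed block of light wood, 50 x 50 x 60 mm, with an upright 9 mm hole right through its middle that holds the thermometer. Origin at the centre of its underside. A twin of it (holding the scriber) stands on the other side of the oven; which is left and which is right varies.
- oven: Fixed low tempering oven, a grey box 150 mm (x) by 300 mm (y) by 105 mm high, open on top below the lid, origin at the centre of its underside; its -x side, where the lid's bar overhangs, faces the robot, give or take its yaw. On its +y end stand two upright tubes: the narrow thermometer tube at (-20, 175) mm and a wider 38 mm vent tube, top at 105 mm, at (45, 173) mm. A control box 85 mm high is on its -y end.
- well_mouth (a point): Centre of the mouth of the narrow thermometer tube, 125 mm above the table, z up along the tube. Outside 25 mm across at the rim, a funnel 17 mm across at the mouth and narrowing within 7 mm to a 10 mm bore; 90 mm deep. Fully home, the thermometer's collar rests on the rim, the tip 85 mm below this point (up to 2 mm less deep if it leans slightly).
- flap_bar (a point): Middle of the lid's bar: round steel, 12 mm diameter, parallel to the hinge, 90 mm clear between its two arms, its axis 45 mm beyond the lid's free edge and 175 mm from the hinge axis. 115 mm above the table when shut, 40 mm out from the oven's front.
- flap_hinge (a point): Point on the hinge axis of the lid (middle of its width), 115 mm above the table, at (65, 0) mm of the oven; the axis lies along the oven's y.
- flap (a joint): Angle of the lid, rad. 0 shut (level), growing as the bar rises and goes over away from the robot, stop at 2.4 behind. Lid 296 mm wide (along the hinge), 16 mm thick, about 0.4 to 0.8 kg, hinge nearly free of friction, no spring. Hinge, plate and bar lie in one plane, so it balances at 1.571, standing straight up with the bar right above the hinge; below that it falls shut, above that it falls over the back.
- scriber: Bystander: loose scriber, steel stem and 14 mm dark wooden handle, 150 mm tall, standing in the twin stand. Leave alone.
- whetstone: Bystander: loose whetstone 180 x 55 x 25 mm.
- grit_jar: Bystander: loose jar, 64 mm diameter, 90 mm tall.
- contact_wheel: Bystander: loose rubber-tyred wheel lying flat, 100 mm diameter, 30 mm thick.
- hammer: Bystander: loose hammer lying on the table.
- blade_blank: Bystander: loose flat steel knife blank, 210 mm long, 4 mm thick.
- belt_roll: Bystander: loose open roll, 90 mm diameter, 50 mm high.
Mind the look-alikes: they are no part of the job. Of the things that look like the thermometer, the smallest one is meant.

How it is judged:
On the way, in this order (a step that is already met when the one before it is completed fails the run):
1. the thermometer is fully home in the narrow tube, upright, let go and at rest, the lid still below half way (z of thermometer_tip in the frame of well_mouth below -0.079 m and horizontal distance between thermometer_tip and well_mouth below 0.012 m and angle between thermometer's own z axis and vertical below 0.12 rad and contact force between thermometer and the arm below 0.05 N and linear speed of thermometer below 0.03 m/s and value of joint flap below 0.8 rad), for 0.2 s.
2. the lid is at its balance point and held there by the fingers (value of joint flap between 1.47 and 1.67 rad and velocity of joint flap between -0.15 and 0.15 rad/s and contact force between the fingers and flap above 0.3 N), for 0.3 s.
At the end, for the whole second after the job is handed in: Lid held at 1.47-1.67 rad, under 0.15 rad/s, fingers pressing over 0.3 N; thermometer tip at least 79 mm down the narrow tube, within 12 mm of its axis, under 0.12 rad of tilt, at rest, not touched; other tools moved under 30 mm (all of step 2 and z of thermometer_tip in the frame of well_mouth below -0.079 m and horizontal distance between thermometer_tip and well_mouth below 0.012 m and angle between thermometer's own z axis and vertical below 0.12 rad and contact force between thermometer and the arm below 0.05 N and linear speed of thermometer below 0.03 m/s and contact force between flap and thermometer below 0.05 N and distance of each of scriber, whetstone, grit_jar, contact_wheel, hammer, blade_blank, belt_roll from where it was at the start of the episode below 0.03 m); the arm keeps its last pose, push and grip.
It fails at once if the lid goes over the back (beyond 1.9 rad) (value of joint flap above 1.9 rad).
It fails at once if the thermometer is dropped (falling faster than 0.8 m/s, untouched) (linear speed of thermometer above 0.8 m/s and contact force between thermometer and the fingers below 0.05 N).
It fails at once if another tool is pushed away (50 mm)  (distance of any of scriber, whetstone, grit_jar, contact_wheel, hammer, blade_blank, belt_roll from where it was at the start of the episode above 0.05 m).
It also fails if it takes over 72 s, if anything falls off the work surface, if the arm or the gripper's body presses on something with over 40 N, if the wrist force passes 120 N, or if a joint passes its speed limit or range.

## Working session

There is one attempt and no reset: what is moved stays moved. The work goes in short steps, Python scripts to look and compute and a shell command to move; the robot and the scene stay as the last step left them, time stands still between calls to the robot, and variables do not carry over. Pictures are saved under pics/ and viewed, and the job is handed in when it is done.

```bash
ls; mkdir -p pics
cat > h.py <<'E'
import numpy as np, cv2
from station import manip, vision
def save(p,name,crop=None,scale=1):
    im=p["color"][:,:,::-1].copy()
    if crop: l,t,r,b=crop; im=im[t:b,l:r]
    if scale!=1: im=cv2.resize(im,None,fx=scale,fy=scale,interpolation=cv2.INTER_CUBIC)
    cv2.imwrite("pics/"+name,im)
def px2w(p,u,v,d,E=None):
    E=p["extrinsics"] if E is None else E
    u=np.asarray(u,float);v=np.asarray(v,float);d=np.asarray(d,float)
    P=np.stack([(u-p["cx"])/p["fx"]*d,-(v-p["cy"])/p["fy"]*d,-d,np.ones_like(d)],-1)
    return (P@E.T)[...,:3]
def cloud(p,E=None):
    v,u=np.mgrid[:384,:512]
    return px2w(p,u,v,p["depth"],E)
E
python3 - <<'E'
from h import *
print(manip.observe())
for n in("scene","top","wrist"):
    p=vision.capture(n); save(p,n+"0.png",scale=1.5); print(n,[k for k in p],p["fx"],p.get("extrinsics"),p.get("T_tool_cam"))
E
```

```text
pics
{'time_s': 0.0, 'joint_positions': array([ 1.02139150e+00,  4.91564854e-01,  1.55948883e+00,  2.11282902e-05,
        1.09168664e+00, -1.05587689e-01]), 'joint_vel': array([ 0.00152714,  0.00090291,  0.00161832,  0.00025099,  0.00155674,
       -0.0004766 ]), 'tau': array([ 1.44684058e-03, -6.18471980e+01, -2.61586118e+01, -7.87310091e-05,
        4.17128686e-03,  1.76407292e-05]), 'position': array([0.26822234, 0.56427687, 0.24971087]), 'eef_rot': array([ 0.68963026,  0.15524967,  0.68990386, -0.1560138 ]), 'force': array([ 0.65778795, -0.82858937, -0.31177101]), 'ft_torque': array([ 0.06719045, -0.02737749, -0.00110214]), 'grip_width': 0.08572664874485532}
scene ['color', 'depth', 'fx', 'fy', 'cx', 'cy', 'extrinsics', 'shot'] 439.13659959959415 [[ 0.56584157 -0.5819217   0.58411511  1.20350475]
 [ 0.82444945  0.3904622  -0.40966129 -0.46741931]
 [ 0.01031592  0.71337677  0.70070477  0.97309562]
 [ 0.          0.          0.          1.        ]] None
top ['color', 'depth', 'fx', 'fy', 'cx', 'cy', 'extrinsics', 'shot'] 390.5766636982018 [[-0.0154169   0.99099525 -0.13300649  0.32308466]
 [-0.99984755 -0.01637    -0.00607518  0.01979198]
 [-0.00819779  0.13289255  0.99109655  1.30863299]
 [ 0.          0.          0.          1.        ]] None
wrist ['color', 'depth', 'fx', 'fy', 'cx', 'cy', 'T_tool_cam', 'shot'] 318.3290134890006 None [[ 2.17656890e-05  2.63669814e-01 -9.64612994e-01 -1.22734012e-01]
 [ 9.99999565e-01 -9.05489676e-04 -2.24944736e-04  1.47110454e-03]
 [-9.32758244e-04 -9.64612570e-01 -2.63669719e-01 -6.54469916e-02]
 [ 0.00000000e+00  0.00000000e+00  0.00000000e+00  1.00000000e+00]]
```

View pics/scene0.png

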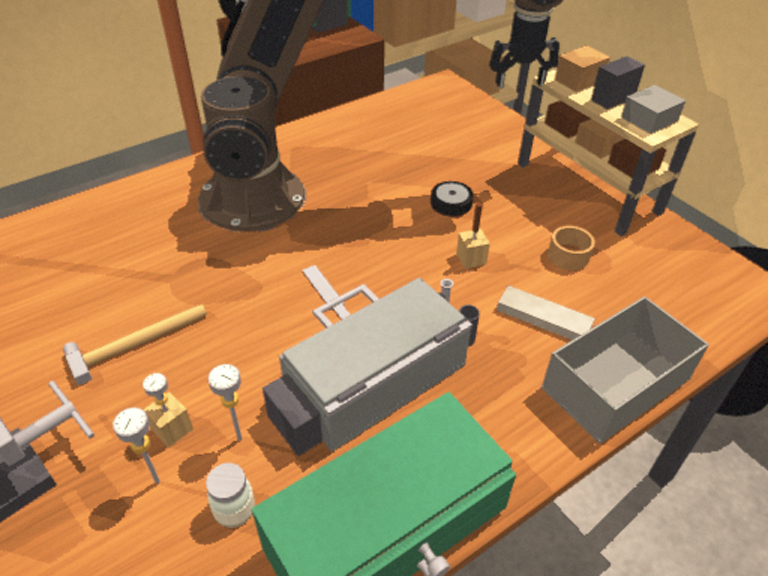

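View pics/top0.png

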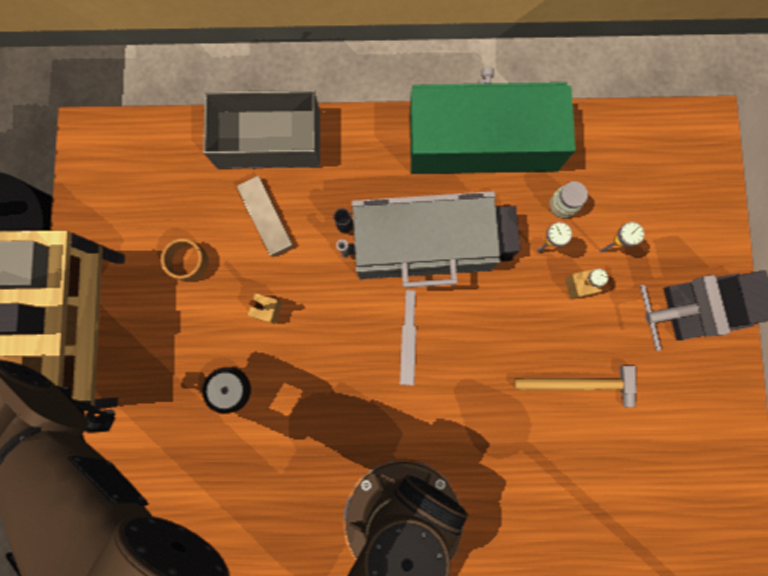

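View pics/wrist0.png

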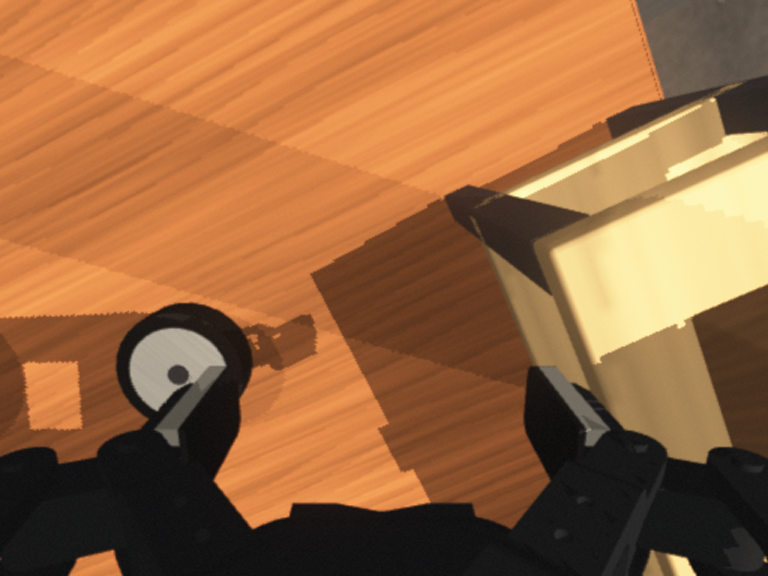

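Three dial thermometers show in the 1.5x top view at (598,278), (558,235) and (631,234). The one at (598,278), scene (155,385), is in the wooden stand and is the smallest, so it is the one meant. I'll confirm in a crop and measure.

Run:
```python
from h import *
s=vision.capture("scene"); t=vision.capture("top")
a=cv2.resize(s["color"][230:340,60:180,::-1],None,fx=4,fy=4,interpolation=cv2.INTER_CUBIC)
b=cv2.resize(t["color"][115:225,340:460,::-1],None,fx=4,fy=4,interpolation=cv2.INTER_CUBIC)
c=np.hstack([a,b]); c=cv2.resize(c,None,fx=.83,fy=.83); cv2.imwrite("pics/crop1.png",c)
a=cv2.resize(s["color"][160:270,200:330,::-1],None,fx=3,fy=3,interpolation=cv2.INTER_CUBIC)
b=cv2.resize(t["color"][110:220,215:345,::-1],None,fx=3,fy=3,interpolation=cv2.INTER_CUBIC)
cv2.imwrite("pics/crop2.png",np.hstack([a,b]))
for n,p in(("scene",s),("top",t)):
    C=cloud(p)
    for k in("thermometer_head","well_mouth","flap_bar","flap_hinge","stand","oven","thermometer_tip"):
        for r in vision.mark_of(k,p)[:4]:
            u,v=r["xy"]; ui,vi=int(round(u)),int(round(v))
            print(n,k,np.round(r["xy"],1),round(r["conf"],2),np.round(C[vi,ui],3) if 0<=vi<384 and 0<=ui<512 else None)
    for k in ("thermometer",):
        for r in vision.silhouettes(k,p)[:4]: 
            m=r["mask"];Q=C[m]; hi=Q[Q[:,2]>np.percentile(Q[:,2],95)-.01]
            print(n,k,r["extent"],round(r["conf"],2),"top z",np.round(np.percentile(Q[:,2],95),3),"med",np.round(np.median(hi,0),3),np.round(np.ptp(hi,0),3))
np.savez("c0.npz",s=cloud(s),t=cloud(t))
```

```text
scene thermometer_head [ 87.  282.6] 0.94 [ 0.59  -0.458  0.175]
scene thermometer_head [101.5 257.4] 0.84 [ 0.51  -0.405  0.133]
scene thermometer_head [148.2 250.5] 0.61 [ 0.584 -0.316  0.176]
scene thermometer_head [381.1 170.5] 0.2 [0.602 0.445 0.042]
scene well_mouth [301.8 188.9] 0.57 [ 0.496  0.218 -0.004]
scene flap_bar [226.9 199.1] 0.81 [ 0.499 -0.057  0.114]
scene flap_hinge [266.9 241.6] 0.67 [ 0.678 -0.053  0.116]
scene stand [112.8 287.7] 0.73 [ 0.53  -0.409  0.032]
scene oven [253.1 251.2] 0.65 [ 0.679 -0.096  0.113]
scene thermometer_tip [160.  294.3] 0.77 [ 0.59  -0.316  0.001]
scene thermometer_tip [104.8 322. ] 0.64 [ 0.587 -0.458  0.003]
scene thermometer [137.2, 242.6, 159.0, 290.2] 0.94 top z 0.177 med [ 0.589 -0.316  0.175] [0.638 0.173 0.806]
scene thermometer [74.7, 275.2, 107.8, 321.2] 0.79 top z 0.177 med [ 0.587 -0.458  0.175] [0.644 0.046 0.806]
scene thermometer [94.8, 250.4, 111.5, 272.9] 0.62 top z 0.135 med [ 0.506 -0.403  0.133] [0.72  0.083 0.848]
top thermometer_head [420.7 155. ] 0.67 [ 0.583 -0.457  0.174]
top thermometer_head [371.4 155.9] 0.52 [ 0.582 -0.31   0.174]
top thermometer_head [399. 185.] 0.51 [ 0.5   -0.402  0.131]
top flap_bar [285.5 188. ] 0.81 [ 0.498 -0.059  0.121]
top stand [385.6 192.4] 0.49 [ 0.489 -0.384  0.062]
top stand [382.9 253.9] 0.48 [ 0.291 -0.373  0.03 ]
top stand [373.2 137.9] 0.27 [ 0.667 -0.351  0.065]
top oven [283.4 162.9] 0.67 [ 0.576 -0.052  0.123]
top thermometer_tip [402.6 167.8] 0.81 [ 0.58  -0.469 -0.006]
top thermometer_tip [357.1 165.4] 0.71 [ 0.591 -0.31   0.004]
top thermometer [358.0, 148.4, 380.8, 165.9] 0.81 top z 0.18 med [ 0.584 -0.312  0.176] [0.283 0.356 1.139]
top thermometer [399.7, 147.3, 428.2, 167.6] 0.8 top z 0.18 med [ 0.581 -0.456  0.176] [0.282 0.499 1.139]
top thermometer [159.6, 115.3, 191.7, 173.4] 0.37 top z 0.03 med [0.67  0.302 0.026] [0.434 0.345 1.288]
```

View pics/crop1.png

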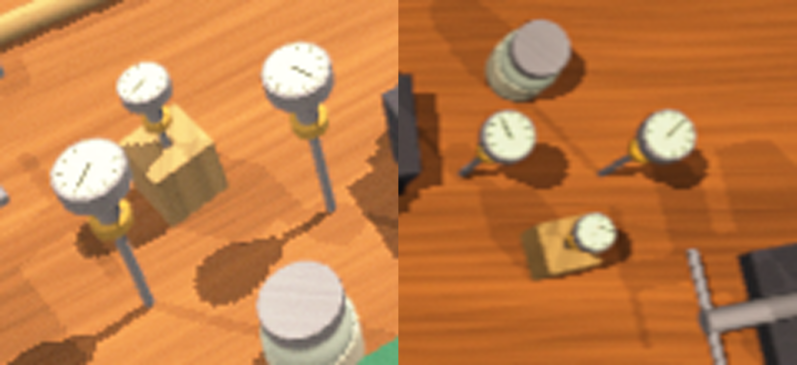

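View pics/crop2.png

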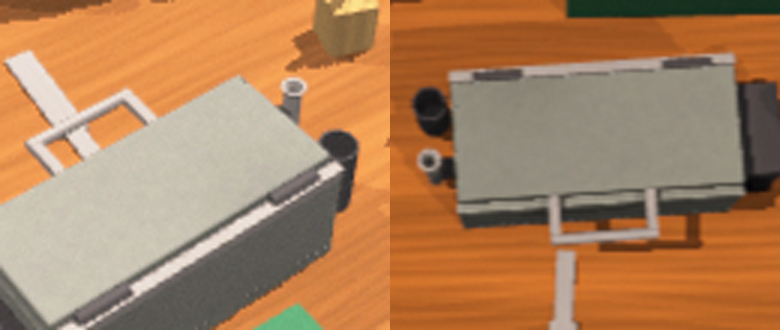

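The crop confirms it: the smallest dial is in the wooden block, while the two larger ones stand free behind it. Next I'll get precise geometry.

```bash
cat >> h.py <<'E'
def ray_z(p,u,v,z,E=None):
    E=p["extrinsics"] if E is None else E
    d=E[:3,:3]@np.array([(u-p["cx"])/p["fx"],-(v-p["cy"])/p["fy"],-1.]); o=E[:3,3]
    return o+d*(z-o[2])/d[2]
E
python3 - <<'E'
from h import *
s=vision.capture("scene"); t=vision.capture("top")
for n,p,hb in(("scene",s,(94,249,113,268)),("top",t,(388,176,410,194))):
    C=cloud(p)
    # lid
    m=(abs(C[...,2]-.123)<.006)&(C[...,0]>.45)&(C[...,0]<.75)&(abs(C[...,1]+.05)<.25)
    nl,lab,st,ce=cv2.connectedComponentsWithStats(m.astype(np.uint8))
    i=1+np.argmax(st[1:,4]); Q=C[lab==i]
    print(n,"lid n",len(Q),"z",np.median(Q[:,2]).round(4),cv2.minAreaRect((Q[:,:2]*1000).astype(np.float32)))
    # bar: points nearer the robot
    mb=(C[...,2]>.1)&(C[...,2]<.13)&(C[...,0]>.48)&(C[...,0]<.512)&(abs(C[...,1]+.06)<.08)
    B=C[mb]; print("bar",len(B),B.mean(0).round(4),B.min(0).round(3),B.max(0).round(3), np.polyfit(B[:,1],B[:,0],1) if len(B)>5 else 0)
    # dial
    l,tt,r,b=hb; sub=p["color"][tt:b,l:r].astype(int); w=(sub.min(2)>150)
    nl,lab,st,ce=cv2.connectedComponentsWithStats(w.astype(np.uint8)); i=1+np.argmax(st[1:,4]); 
    u,v=ce[i]+[l,tt]; print("dial",st[i],u,v,ray_z(p,u,v,.134).round(4))
for p,c in((s,(283,175,318,210)),(t,(212,145,247,180))):
    save(p,"well%d.png"%c[0],c,14)
E
cd pics; python3 -c "
import cv2,numpy as np
a=cv2.imread('well283.png');b=cv2.imread('well212.png');cv2.imwrite('well.png',np.hstack([a,b])[:, :]*1)
c=cv2.imread('well.png');cv2.imwrite('well.png',cv2.resize(c,(784,392)))"
```

```text
scene lid n 4852 z 0.1219 ((588.6536865234375, -56.144378662109375), (187.3760223388672, 297.1501159667969), 2.9303791522979736)
bar 183 [ 0.5022 -0.0608  0.1175] [ 0.492 -0.116  0.107] [ 0.512 -0.006  0.123] [-0.02502962  0.50068578]
dial [  1   0  16  12 149] 102.51677852348993 254.48322147651007 [ 0.504  -0.4015  0.134 ]
top lid n 4079 z 0.1234 ((587.5182495117188, -53.80244445800781), (190.22219848632812, 295.9363098144531), 2.9360570907592773)
bar 160 [ 0.4991 -0.0566  0.1203] [ 0.49  -0.112  0.108] [ 0.512 -0.004  0.127] [-0.03366328  0.49714702]
dial [ 6  4 11 10 87] 398.85057471264366 184.39080459770116 [ 0.5019 -0.4009  0.134 ]
```

View pics/well.png

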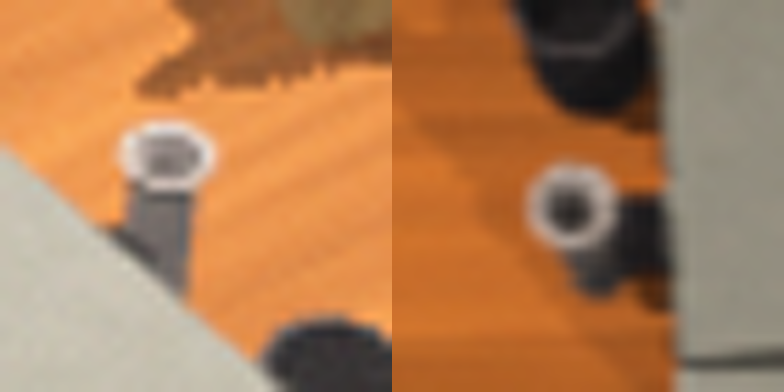

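Run:
```python
from h import *
s=vision.capture("scene"); t=vision.capture("top")
a=ray_z(s,297.4,188.5,.125);b=ray_z(t,227.5,162.9,.125);print(a,b)
C=cloud(s);print(C[186:192,294:301,2].round(3))
# depth-based rim
for p,(u0,v0) in((s,(297,188)),(t,(227,163))):
    C=cloud(p)[v0-8:v0+9,u0-8:u0+9].reshape(-1,3); m=abs(C[:,2]-.125)<.008; m&=abs(C[:,1]-.13)<.03
    print(m.sum(),C[m].min(0),C[m].max(0),C[m].mean(0))
# model from lid
yaw=np.radians(2.93)
R=np.array([[np.cos(yaw),-np.sin(yaw)],[np.sin(yaw),np.cos(yaw)]])
print(s["extrinsics"][:3,3])
for bar in([.5005,-.059],[.498,-.057]):
    o=np.array(bar)-R@[-.11,0]; print("oven",o,"well",o+R@[-.02,.175],"hinge",o+R@[.065,0])
from station import manip
print(manip.observe()["position"])
```

```text
[0.58099758 0.11822611 0.125     ] [0.57929957 0.11985817 0.125     ]
[[ 0.001  0.123  0.125  0.12   0.124  0.125 -0.001]
 [ 0.124  0.122  0.122  0.124  0.121  0.123  0.126]
 [ 0.125  0.123  0.124  0.12   0.117  0.12   0.121]
 [ 0.121  0.12   0.116  0.118  0.115  0.122  0.122]
 [ 0.125  0.118  0.113  0.113  0.112  0.116  0.123]
 [ 0.117  0.124  0.124  0.127  0.124  0.121  0.126]]
42 [0.56804834 0.10665146 0.11733088] [0.59334578 0.12873401 0.12701126] [0.57962098 0.11888107 0.12221702]
35 [0.56886822 0.11178149 0.11797509] [0.59214461 0.13094623 0.1298464 ] [0.58061954 0.12120177 0.12425019]
[ 1.20350475 -0.46741931  0.97309562]
oven [ 0.6103562  -0.05337726] well [0.58143707 0.12037166] hinge [ 0.67527123 -0.05005472]
oven [ 0.6078562  -0.05137726] well [0.57893707 0.12237166] hinge [ 0.67277123 -0.04805472]
[0.26836442 0.56446194 0.25033792]
```

```bash
cat >> h.py <<'E'
from scipy.spatial.transform import Rotation as Ro
def tool():
    o=manip.observe(); q=o["eef_rot"]; return o,Ro.from_quat([q[1],q[2],q[3],q[0]]).as_matrix()
E
python3 - <<'E'
from h import *
o,R=tool(); print(R.round(3)); print("yaw of tool y",np.arctan2(R[1,1],R[0,1]))
s=vision.capture("scene");C=cloud(s);m=(C[...,1]>.35)&(C[...,2]>.15)&(C[...,2]<.9)&(C[...,0]<.45)&(C[...,0]>-.2)
Q=C[m];import collections
for z in np.arange(.15,.5,.05):
    q=Q[(Q[:,2]>=z)&(Q[:,2]<z+.05)]
    if len(q):print(z.round(2),len(q),np.percentile(q,[2,98],axis=0).round(2).tolist())
E
```

```text
[[ 0.     0.429  0.903]
 [ 0.     0.903 -0.429]
 [-1.     0.     0.   ]]
yaw of tool y 1.12696888687602
0.15 605 [[0.25, 0.62, 0.15], [0.45, 0.7, 0.19]]
0.2 742 [[0.25, 0.62, 0.21], [0.45, 0.7, 0.25]]
0.25 1211 [[0.25, 0.51, 0.25], [0.45, 0.74, 0.3]]
0.3 1003 [[0.24, 0.5, 0.3], [0.45, 0.74, 0.35]]
0.35 326 [[0.25, 0.52, 0.35], [0.31, 0.58, 0.4]]
0.4 314 [[0.25, 0.51, 0.4], [0.33, 0.58, 0.45]]
0.45 94 [[0.3, 0.49, 0.45], [0.34, 0.56, 0.46]]
```

```bash
python3 -m handwheel '[[0.03,-0.05,0,0,0,0.1,-1],[0.06,-0.1,0,0,0,0.2,-1],[0.1,-0.14,0.02,0,0,0.3,-1],[0.14,-0.18,0.02,0,0,0.444,-1],[0.18,-0.22,0.02,0,0,0.444,-1],[0.22,-0.26,0.02,0,0,0.444,-1],[0.24,-0.32,0.02,0,0,0.444,-1],[0.24,-0.38,0.02,0,0,0.444,-1],[0.24,-0.44,0.02,0,0,0.444,-1],[0.24,-0.5,0.02,0,0,0.444,-1]]'
python3 -m handwheel '[[0,-0.06,0,0,0,0,-1],[0,-0.12,0,0,0,0,-1],[0,-0.18,0,0,0,0,-1],[0,-0.24,0,0,0,0,-1],[0,-0.3,0,0,0,0,-1],[0,-0.36,0,0,0,0,-1],[0,-0.42,0,0,0,0,-1],[-0.005,-0.465,0,0,0,0,-1],[-0.005,-0.465,-0.02,0,0,0,-1],[-0.005,-0.465,-0.02,0,0,0,-1]]'
python3 - <<'E'
from h import *
o,R=tool(); print(o["position"],R[:,1],o["joint_positions"].round(2))
p=vision.capture("wrist"); save(p,"w1.png",scale=1.5)
T=np.eye(4);T[:3,:3]=R;T[:3,3]=o["position"];E=T@p["T_tool_cam"]
C=cloud(p,E); m=(abs(C[...,2]-.134)<.006)&(np.hypot(C[...,0]-.503,C[...,1]+.401)<.035)
Q=C[m]; print(len(Q),Q.mean(0) if len(Q) else 0,cv2.minEnclosingCircle((Q[:,:2]*1000).astype(np.float32)) if len(Q) else 0)
for r in vision.mark_of("thermometer_head",p)[:4]: print(r, ray_z(p,*r["xy"],.127,E))
E
```

```text
time_s: 2.55
position: [0.5082, 0.0626, 0.2705]
eef_rot: [0.707, -0.0, 0.707, 0.0]
force: [0.9, -0.4, 1.1]
grip_width: 0.0853
time_s: 3.8
position: [0.5027, -0.4005, 0.2489]
eef_rot: [0.706, 0.001, 0.708, 0.001]
force: [0.1, 0.4, 0.3]
grip_width: 0.0852
[ 0.50272766 -0.40051074  0.24889288] [5.85188611e-04 9.99997312e-01 2.24359511e-03] [-0.78  0.52  1.51  0.    1.11 -2.35]
1607 [ 0.50073004 -0.39777277  0.13345871] ((501.448974609375, -397.7890930175781), 18.008214950561523)
{'xy': [356.5, 226.4], 'conf': 0.96} [ 0.53071853 -0.31569377  0.127     ]
{'xy': [336.5, 77.8], 'conf': 0.86} [ 0.41614311 -0.33985921  0.127     ]
{'xy': [255.7, 194.4], 'conf': 0.81} [ 0.50358148 -0.39826818  0.127     ]
```

View pics/w1.png

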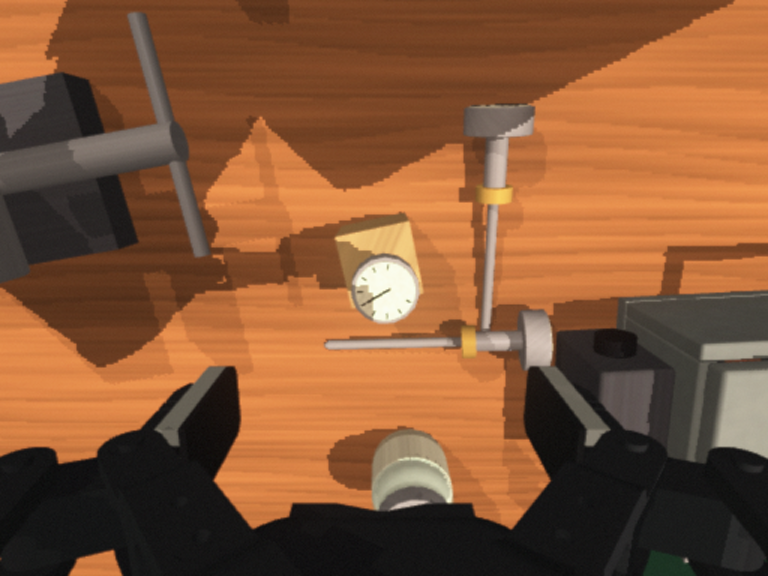

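The wrist view shows the target dial upright in the stand at (385,288). The two look-alikes now lie on the table at (495,190) and (470,342): they were free-standing and fell over without me touching them. They aren't on the bystander list. I'll check the scene once before descending.

Run:
```python
from h import *
s=vision.capture("scene"); save(s,"s2.png",scale=1.5); print(tool()[0]["time_s"])
```

```text
3.95
```

View pics/s2.png

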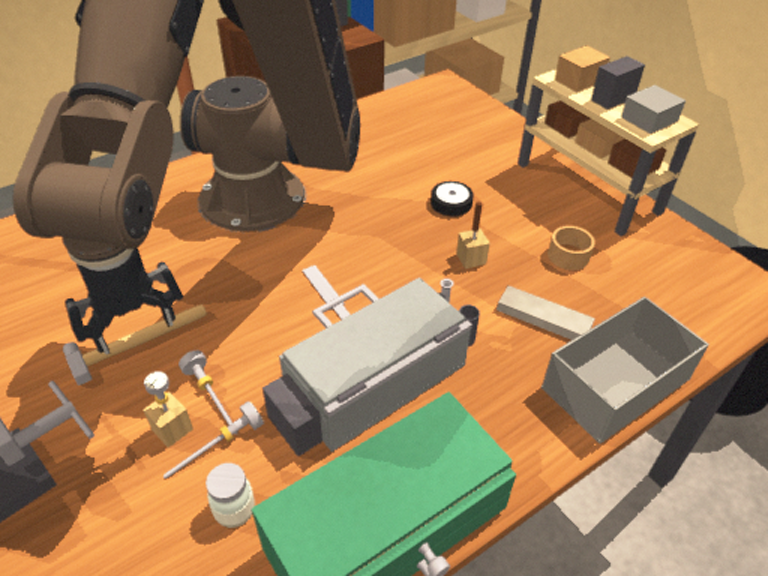

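The look-alikes clearly lie clear of the stand, at (215,380) and (215,450). Descending to grip.

```bash
python3 -m handwheel '[[-0.001,0.002,-0.04,0,0,0,-1],[-0.001,0.002,-0.08,0,0,0,-1],[-0.001,0.002,-0.11,0,0,0,-1],[-0.001,0.002,-0.123,0,0,0,-1],[-0.001,0.002,-0.123,0,0,0,0.2],[-0.001,0.002,-0.123,0,0,0,0.5],[-0.001,0.002,-0.123,0,0,0,1],[-0.001,0.002,-0.123,0,0,0,1],[-0.001,0.002,-0.123,0,0,0,1],[-0.001,0.002,-0.123,0,0,0,1]]' 25
python3 - <<'E'
from h import *
p=vision.capture("wrist"); save(p,"w2.png",scale=1.2)
E
```

```text
time_s: 5.2
position: [0.5027, -0.3989, 0.1283]
eef_rot: [0.708, -0.001, 0.707, -0.0]
force: [-0.3, -0.6, 6.7]
grip_width: 0.0351
```

View pics/w2.png

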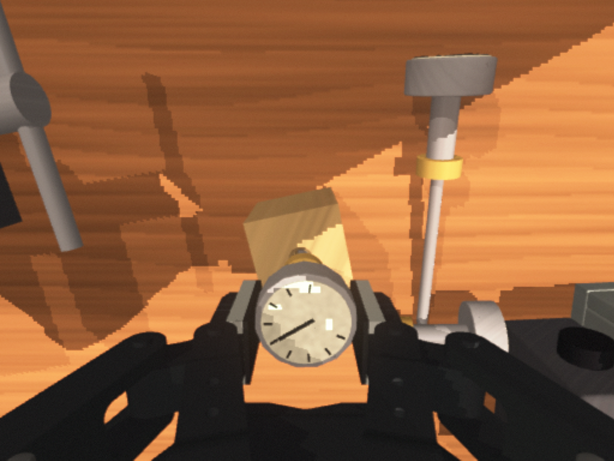

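The head is held at 35 mm opening. Lifting it straight up.

```bash
python3 -m handwheel '[[0,0,0.01,0,0,0,1],[0,0,0.03,0,0,0,1],[0,0,0.06,0,0,0,1],[0,0,0.09,0,0,0,1],[0,0,0.12,0,0,0,1],[0,0,0.15,0,0,0,1],[0,0,0.165,0,0,0,1],[0,0,0.165,0,0,0,1]]'
python3 - <<'E'
from h import *
s=vision.capture("scene"); save(s,"s3.png",(20,190,240,340),3.5)
t=vision.capture("top"); 
C=cloud(s);o,R=tool();P=o["position"];print(P,o["force"])
E
```

```text
time_s: 6.25
position: [0.5024, -0.3985, 0.293]
eef_rot: [0.707, -0.0, 0.707, -0.0]
force: [0.3, 0.1, -1.1]
grip_width: 0.0351
[ 0.50206842 -0.39824109  0.29122922] [-0.71077909  0.16287651 -0.03252808]
```

View pics/s3.png

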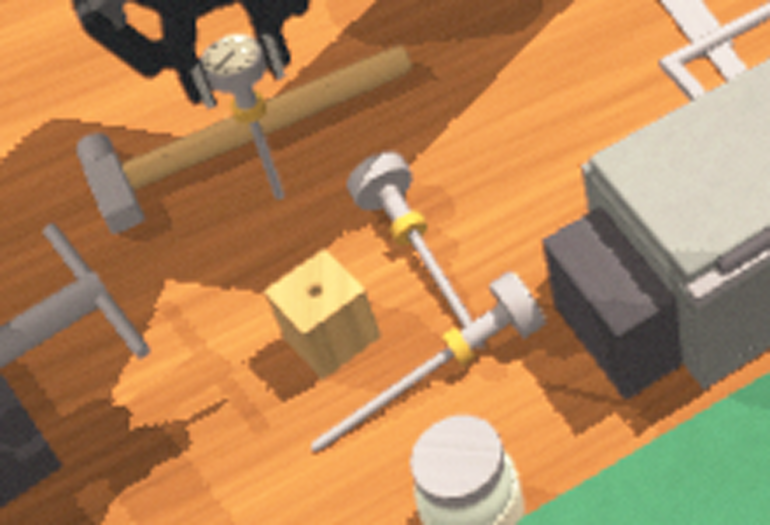

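```bash
python3 -m handwheel '[[0.01,0.05,0,0,0,0,1],[0.02,0.1,0,0,0,0,1],[0.03,0.16,0,0,0,0,1],[0.04,0.22,0,0,0,0,1],[0.05,0.28,0,0,0,0,1],[0.06,0.34,0,0,0,0,1],[0.065,0.4,0,0,0,0,1],[0.07,0.45,0,0,0,0,1],[0.077,0.5,0,0,0,0,1],[0.077,0.518,0,0,0,0,1]]'
python3 -m handwheel '[[0,0,0,0,0,0,1],[0,0,0,0,0,0,1]]'
python3 - <<'E'
from h import *
o,R=tool();print(o["position"],R.round(3).tolist())
s=vision.capture("scene"); save(s,"s4.png",(250,100,350,220),6)
t=vision.capture("top"); save(t,"t4.png",(190,100,290,200),6)
for n,p in(("s",s),("t",t)):
    C=cloud(p); m=(np.hypot(C[...,0]-.58,C[...,1]-.119)<.03)&(C[...,2]>.14)&(C[...,2]<.24)
    Q=C[m]; print(n,len(Q))
    for z in np.arange(.14,.24,.02):
        q=Q[(Q[:,2]>=z)&(Q[:,2]<z+.02)]
        if len(q):print(z.round(2),len(q),np.median(q,0).round(4))
E
```

```text
time_s: 7.6
position: [0.579, 0.1219, 0.2908]
eef_rot: [0.706, -0.001, 0.708, 0.001]
force: [0.0, -0.6, 0.0]
grip_width: 0.0351
time_s: 7.85
position: [0.5792, 0.1185, 0.2919]
eef_rot: [0.707, 0.0, 0.707, -0.0]
force: [-0.5, -0.1, -1.1]
grip_width: 0.035
[0.57923146 0.1184537  0.29185418] [[-0.001, 0.001, 1.0], [-0.0, 1.0, -0.001], [-1.0, -0.0, -0.001]]
s 49
0.16 8 [0.5806 0.114  0.1721]
0.18 14 [0.5799 0.1144 0.1895]
0.2 13 [0.5804 0.1136 0.2117]
0.22 14 [0.5793 0.1154 0.2312]
t 0
```

View pics/s4.png

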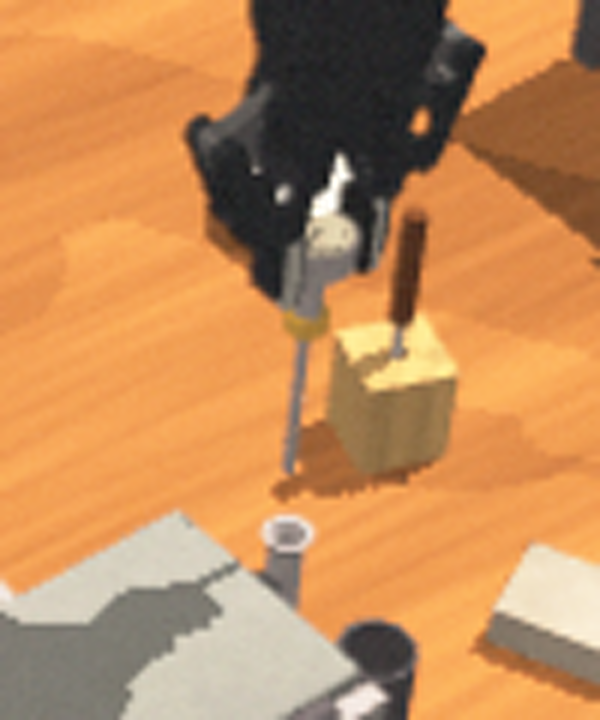

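View pics/t4.png

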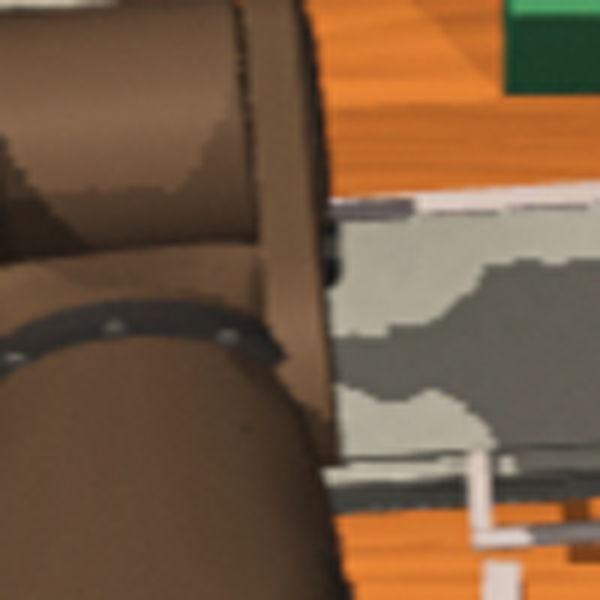

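Run:
```python
from h import *
s=vision.capture("scene")
print(ray_z(s,298.0,178.0,.165),ray_z(s,297.5,188.6,.125))
p=vision.capture("wrist"); save(p,"w4.png",scale=1.5)
o,R=tool();T=np.eye(4);T[:3,:3]=R;T[:3,3]=o["position"];E=T@p["T_tool_cam"]
for r in vision.mark_of("well_mouth",p)[:3]: print(r,ray_z(p,*r["xy"],.125,E))
C=cloud(p,E);m=(np.hypot(C[...,0]-.58,C[...,1]-.119)<.025)&(abs(C[...,2]-.125)<.006);Q=C[m];print(len(Q),Q.mean(0) if len(Q) else 0,Q.min(0) if len(Q) else 0,Q.max(0) if len(Q) else 0)
```

```text
[0.58033509 0.11662711 0.165     ] [0.5814513  0.11821207 0.125     ]
{'xy': [253.1, 185.3], 'conf': 0.59} [0.58395471 0.11819943 0.125     ]
331 [0.58037277 0.12046543 0.12318056] [0.56933677 0.10867305 0.11900514] [0.59191887 0.1321442  0.12574878]
```

View pics/w4.png

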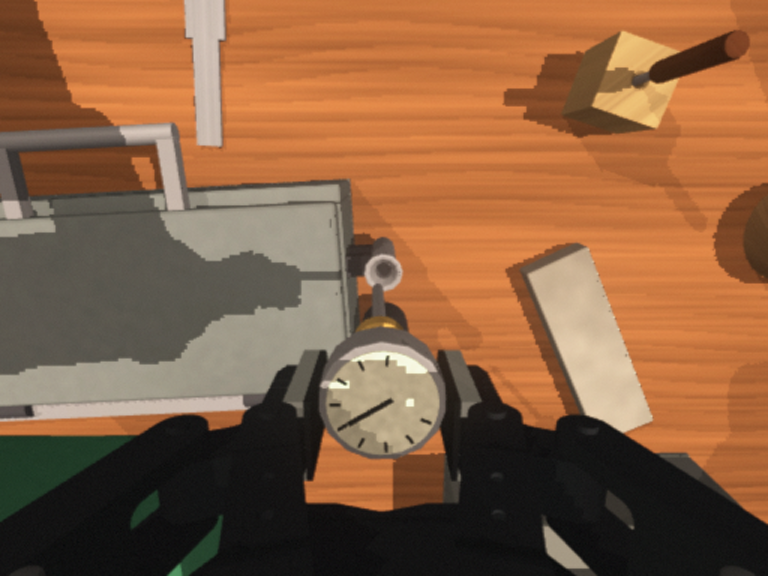

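```bash
python3 -m handwheel '[[0.001,0.0018,-0.01,0,0,0,1],[0.001,0.0018,-0.02,0,0,0,1],[0.001,0.0018,-0.03,0,0,0,1],[0.001,0.0018,-0.034,0,0,0,1],[0.001,0.0018,-0.034,0,0,0,1]]'
python3 - <<'E'
from h import *
s=vision.capture("scene"); save(s,"s5.png",(270,140,330,200),8)
o,R=tool();print(o["position"])
p=vision.capture("wrist"); save(p,"w5.png",(200,140,310,220),7)
E
```

```text
time_s: 8.72
position: [0.5803, 0.1213, 0.258]
eef_rot: [0.707, -0.0, 0.707, 0.0]
force: [0.4, -0.3, 0.3]
grip_width: 0.035
[0.58043338 0.12130442 0.25834659]
```

View pics/s5.png

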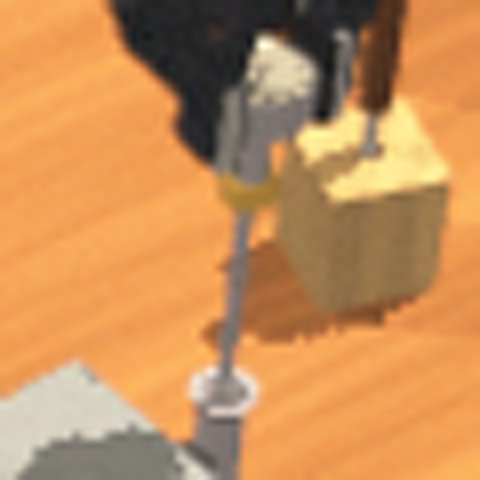

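View pics/w5.png

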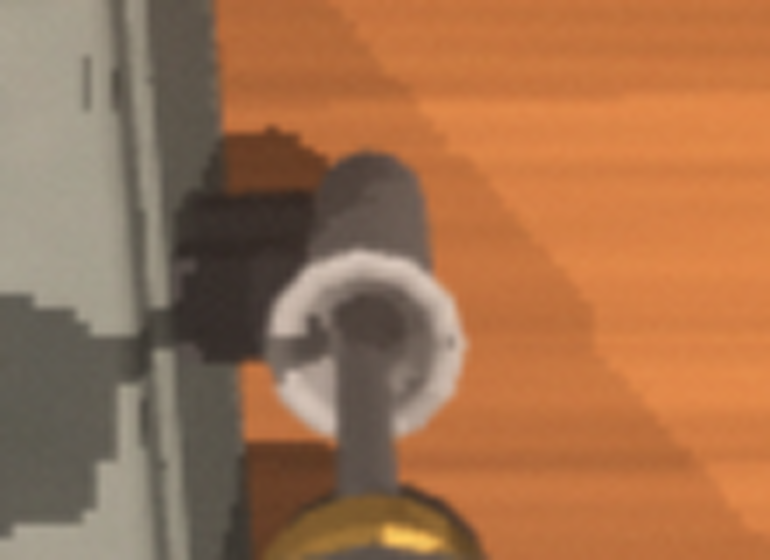

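The tip is at the mouth and centred: in the wrist crop the stem is at x=365 and the ring centre at 367. Lowering gently.

```bash
python3 -m handwheel '[[0,0,-0.004,0,0,0,1],[0,0,-0.008,0,0,0,1],[0,0,-0.012,0,0,0,1],[0,0,-0.016,0,0,0,1],[0,0,-0.02,0,0,0,1],[0,0,-0.024,0,0,0,1]]'
python3 - <<'E'
from h import *
s=vision.capture("scene"); save(s,"s6.png",(270,140,330,200),8)
E
```

```text
time_s: 9.57
position: [0.5803, 0.1213, 0.234]
eef_rot: [0.707, -0.0, 0.707, 0.0]
force: [0.1, -0.1, -0.1]
grip_width: 0.0353
```

View pics/s6.png

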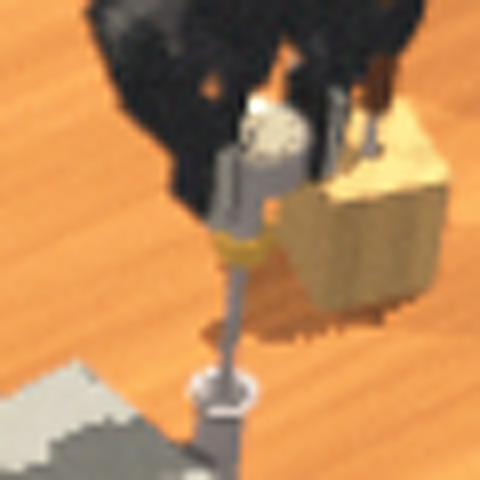

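Entering freely with no force. Continuing down to just above home (TCP about 0.167).

```bash
python3 -m handwheel '[[0,0,-0.007,0,0,0,1],[0,0,-0.014,0,0,0,1],[0,0,-0.021,0,0,0,1],[0,0,-0.028,0,0,0,1],[0,0,-0.035,0,0,0,1],[0,0,-0.042,0,0,0,1]]'
python3 -m handwheel '[[0,0,-0.005,0,0,0,1],[0,0,-0.01,0,0,0,1],[0,0,-0.015,0,0,0,1],[0,0,-0.019,0,0,0,1]]'
```

```text
time_s: 10.38
position: [0.5804, 0.1213, 0.1919]
eef_rot: [0.707, -0.0, 0.707, 0.0]
force: [-0.1, 0.1, -2.5]
grip_width: 0.0349
time_s: 10.88
position: [0.5803, 0.1212, 0.173]
eef_rot: [0.707, -0.0, 0.707, 0.0]
force: [-0.2, -0.2, -0.9]
grip_width: 0.0351
```

```bash
python3 -m handwheel '[[0,0,-0.002,0,0,0,1],[0,0,-0.004,0,0,0,1],[0,0,-0.005,0,0,0,1],[0,0,-0.006,0,0,0,1],[0,0,-0.006,0,0,0,1]]'
python3 - <<'E'
from h import *
s=vision.capture("scene"); save(s,"s7.png",(270,140,330,200),8)
E
```

```text
time_s: 11.5
position: [0.581, 0.1213, 0.1688]
eef_rot: [0.708, 0.0, 0.706, 0.0]
force: [-1.0, -0.8, 11.7]
grip_width: 0.0348
```

View pics/s7.png

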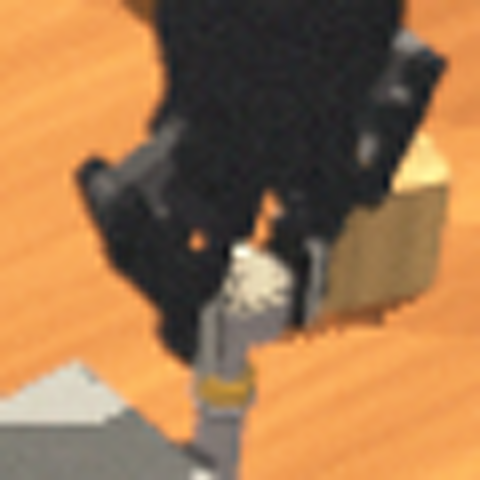

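The collar sits on the rim with 12 N contact. Easing back a little and opening.

```bash
python3 -m handwheel '[[0,0,0.002,0,0,0,1],[0,0,0.002,0,0,0,0.3],[0,0,0.002,0,0,0,-0.2],[0,0,0.002,0,0,0,-0.5],[0,0,0.002,0,0,0,-0.5],[0,0,0.002,0,0,0,-0.5]]'
python3 -m handwheel '[[0,0,0.02,0,0,0,-0.5],[0,0,0.05,0,0,0,-0.5],[0,0,0.09,0,0,0,-0.5],[0,0,0.13,0,0,0,-0.5],[-0.02,-0.04,0.13,0,0,0,-0.5],[-0.04,-0.09,0.13,0,0,0,-0.5],[-0.06,-0.14,0.13,0,0,0,-0.5]]'
python3 - <<'E'
from h import *
o,R=tool();print(o["position"],o["joint_positions"])
s=vision.capture("scene"); save(s,"s8.png",(220,120,340,220),6)
C=cloud(s);m=(np.hypot(C[...,0]-.58,C[...,1]-.12)<.03)&(C[...,2]>.12)&(C[...,2]<.2);Q=C[m];f=Q[Q[:,2]>.168];print(len(Q),Q[:,2].max(),f.mean(0),f.min(0),f.max(0))
E
```

```text
time_s: 12.3
position: [0.5804, 0.1213, 0.1693]
eef_rot: [0.707, -0.0, 0.707, 0.0]
force: [0.3, 0.1, 1.2]
grip_width: 0.0641
time_s: 13.18
position: [0.5195, -0.0199, 0.2995]
eef_rot: [0.707, -0.0, 0.707, 0.0]
force: [0.6, 0.2, 0.3]
grip_width: 0.0643
[ 0.51953484 -0.01987006  0.29946958] [-1.65336051e-01  2.90172611e-01  1.74698479e+00  3.75825479e-05
  1.10402699e+00 -1.73709786e+00]
207 0.17784287603335402 [0.58122321 0.11815875 0.17302588] [0.56164859 0.10222122 0.16800844] [0.59748426 0.13912195 0.17784288]
```

View pics/s8.png

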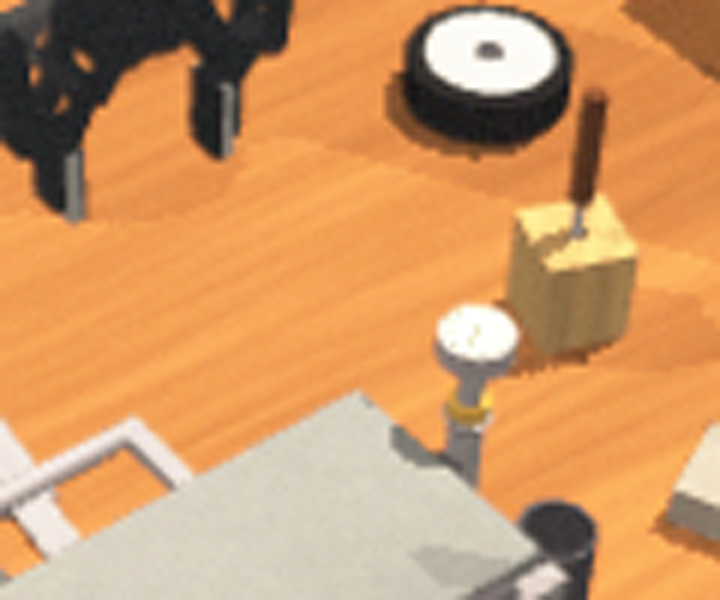

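The thermometer is home: its face is at z≈0.174, at (478,335) in the crop, upright and free. Now I'll turn the tool so the jaws straddle the bar.

```bash
python3 -m handwheel '[[0,0,0,0,0,-0.17,-0.2],[0,0,0,0,0,-0.34,0.18],[0,0,0,0,0,-0.51,0.18],[-0.01,-0.02,0,0,0,-0.68,0.18],[-0.02,-0.038,0,0,0,-0.85,0.18],[-0.02,-0.038,-0.02,0,0,-1.02,0.18],[-0.02,-0.038,-0.04,0,0,-1.19,0.18],[-0.02,-0.038,-0.06,0,0,-1.36,0.18],[-0.02,-0.038,-0.08,0,0,-1.52,0.18],[-0.02,-0.038,-0.08,0,0,-1.52,0.18]]'
python3 - <<'E'
from h import *
o,R=tool();print(o["position"],R.round(3).tolist(),o["joint_positions"].round(2))
p=vision.capture("wrist"); save(p,"w9.png",scale=1.5)
T=np.eye(4);T[:3,:3]=R;T[:3,3]=o["position"];E=T@p["T_tool_cam"];C=cloud(p,E)
m=(C[...,2]>.108)&(C[...,2]<.13)&(C[...,0]>.48)&(C[...,0]<.515)&(abs(C[...,1]+.06)<.045);B=C[m]
print(len(B),B.mean(0),B.min(0),B.max(0),np.polyfit(B[:,1],B[:,0],1))
for r in vision.mark_of("flap_bar",p)[:2]: print(r,ray_z(p,*r["xy"],.115,E))
E
```

```text
time_s: 14.48
position: [0.4999, -0.0566, 0.2184]
eef_rot: [0.512, 0.486, 0.514, -0.487]
force: [-0.1, 0.4, -0.5]
grip_width: 0.035
[ 0.4998876  -0.05659453  0.21843407] [[-0.002, 0.999, 0.052], [0.001, 0.052, -0.999], [-1.0, -0.002, -0.001]] [-0.24  0.36  1.89  0.    0.89 -0.3 ]
1944 [ 0.50004972 -0.05899697  0.11879215] [ 0.49204596 -0.10498247  0.10988884] [ 0.51485822 -0.01501157  0.1221081 ] [-0.07073224  0.49587673]
{'xy': [251.7, 205.7], 'conf': 0.86} [ 0.49965354 -0.05892913  0.115     ]
```

View pics/w9.png

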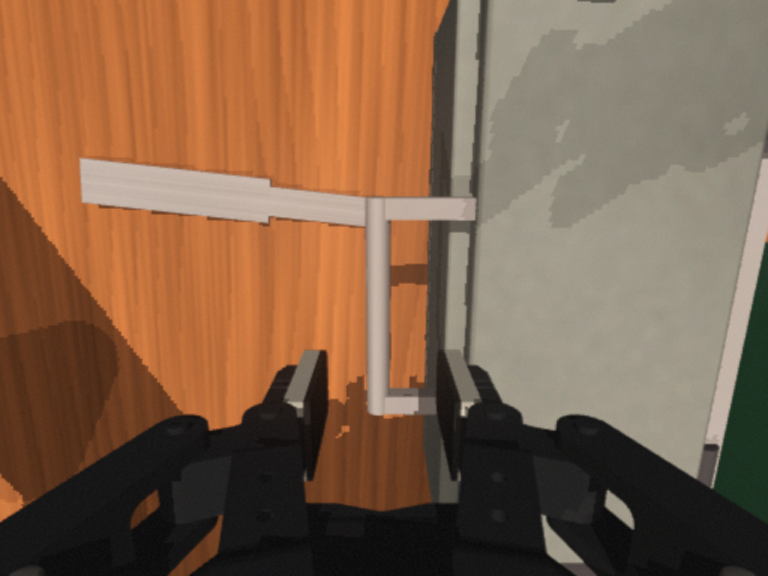

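The bar is centred between the jaws (x≈378, jaws at 315 and 455). Descending onto it.

```bash
python3 -m handwheel '[[0,-0.002,-0.03,0,0,0,0.18],[0,-0.002,-0.06,0,0,0,0.18],[0,-0.002,-0.085,0,0,0,0.18],[0,-0.002,-0.103,0,0,0,0.18],[0,-0.002,-0.103,0,0,0,0.18]]'
python3 -m handwheel '[[0,0,0,0,0,0,0.6],[0,0,0,0,0,0,1],[0,0,0,0,0,0,1],[0,0,0,0,0,0,1],[0,0,0,0,0,0,1]]' 40
```

```text
time_s: 15.2
position: [0.5004, -0.0587, 0.1163]
eef_rot: [0.513, 0.486, 0.513, -0.487]
force: [-0.6, 0.2, -0.5]
grip_width: 0.0353
time_s: 15.82
position: [0.498, -0.0589, 0.1173]
eef_rot: [0.512, 0.486, 0.514, -0.488]
force: [-14.8, -6.0, 10.3]
grip_width: 0.011
```

Gripped at 11 mm. I'll recentre slightly to relieve the 15 N side load, then swing through the first half of the arc.

```bash
python3 -m handwheel '[[-0.002,-0.001,0.001,0,0,0,1],[-0.002,-0.001,0.001,0,0,0,1],[-0.002,-0.001,0.001,0,0,0,1]]'
python3 -m handwheel '[[0,0,0.0087,0,0,0,1],[0.002,0,0.0262,0,0,0,1],[0.0054,0.0003,0.0433,0,0,0,1],[0.0106,0.0005,0.06,0,0,0,1],[0.0106,0.0005,0.06,0,0,0,1]]'
```

```text
time_s: 16.2
position: [0.4978, -0.059, 0.1181]
eef_rot: [0.512, 0.487, 0.513, -0.487]
force: [-1.6, 6.2, -2.1]
grip_width: 0.0104
time_s: 16.82
position: [0.5082, -0.0585, 0.179]
eef_rot: [0.513, 0.487, 0.513, -0.487]
force: [-4.4, 4.7, -1.5]
grip_width: 0.0102
```

```bash
python3 -m handwheel '[[0.0068,0.0003,0.0161,0,0,0,1],[0.0152,0.0008,0.0315,0,0,0,1],[0.0251,0.0013,0.0459,0,0,0,1],[0.0364,0.0019,0.0593,0,0,0,1],[0.0489,0.0025,0.0715,0,0,0,1],[0.0489,0.0025,0.0715,0,0,0,1]]'
python3 - <<'E'
from h import *
s=vision.capture("scene"); save(s,"s10.png",(150,80,350,260),4)
E
```

```text
time_s: 17.58
position: [0.5556, -0.0561, 0.2518]
eef_rot: [0.512, 0.486, 0.514, -0.488]
force: [-23.5, 2.4, 20.8]
grip_width: 0.01
```

View pics/s10.png

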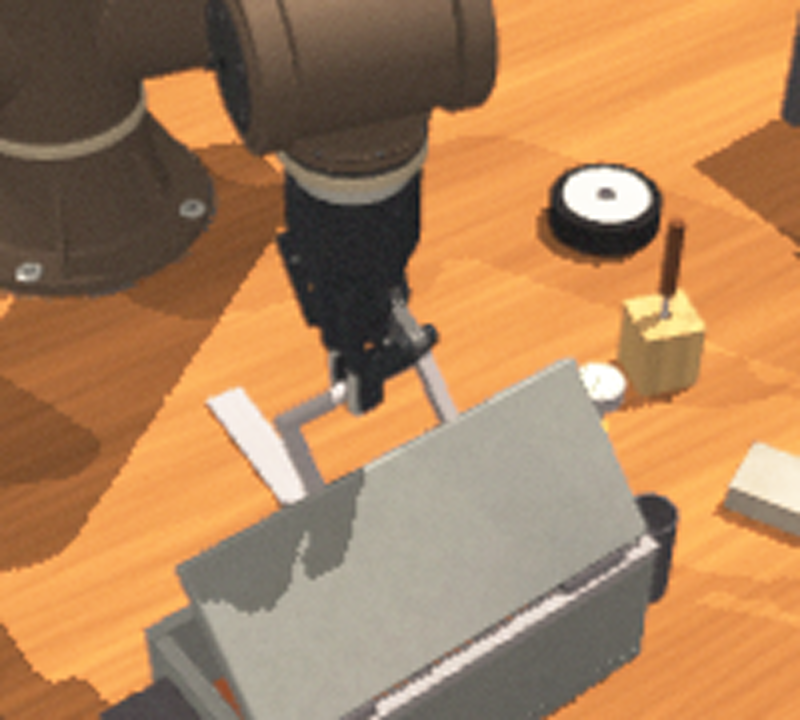

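The tool is being pushed radially outward with about 31 N, so my arc radius is a few mm tight. I'll relieve that before continuing.

```bash
python3 -m handwheel '[[-0.0015,0,0.0015,0,0,0,1],[-0.003,0,0.003,0,0,0,1],[-0.003,0,0.003,0,0,0,1]]'
python3 - <<'E'
from h import *
s=vision.capture("scene"); C=cloud(s)
# lid plate plane
m=(abs(C[...,1]+.05)<.13)&(C[...,2]>.14)&(C[...,2]<.22)&(C[...,0]>.55)&(C[...,0]<.70);Q=C[m]
from numpy.linalg import svd
for _ in range(3):
    c=Q.mean(0);n=svd(Q-c,full_matrices=False)[2][2];n*=np.sign(n[2]);d=(Q-c)@n;Q=Q[abs(d)<max(.004,2*d.std()) ]
print(len(Q),n,d.std(),"theta",np.arctan2(-np.hypot(n[0],n[1])*np.sign(n[0]),n[2])*1)
# point on plane at bottom: hinge location check: offset 8mm
yaw=.051;ex=np.array([np.cos(yaw),np.sin(yaw),0]);h=np.array([.6740,-.049,.115]);print("hinge to plane dist",(h-c)@n)
print(tool()[0]["position"])
E
```

```text
time_s: 18.0
position: [0.5551, -0.0561, 0.252]
eef_rot: [0.513, 0.488, 0.513, -0.486]
force: [4.9, 5.0, -9.4]
grip_width: 0.0104
3968 [0.73749618 0.03814092 0.67427343] 0.0016055710220193424 theta -0.8308159401234376
hinge to plane dist -0.007374643703581249
[ 0.55510099 -0.05614409  0.25194501]
```

```bash
python3 -m handwheel '[[0.0134,0.0007,0.0105,0,0,0,1],[0.0279,0.0014,0.02,0,0,0,1],[0.0433,0.0022,0.028,0,0,0,1],[0.0433,0.0022,0.028,0,0,0,1]]'
python3 -m handwheel '[[0.0162,0.0008,0.0067,0,0,0,1],[0.0329,0.0017,0.0117,0,0,0,1],[0.0329,0.0017,0.0117,0,0,0,1]]'
cat > lid.py <<'E'
from h import *
s=vision.capture("scene"); save(s,"lid_%d.png"%s["shot"],(150,60,350,240),4); C=cloud(s)
m=(abs(C[...,1]+.05)<.12)&(C[...,2]>.14)&(C[...,2]<.235)&(C[...,0]>.55)&(C[...,0]<.74);Q=C[m]
for _ in range(4):
    c=Q.mean(0);n=np.linalg.svd(Q-c,full_matrices=False)[2][2];n*=np.sign(n[0]);d=(Q-c)@n;Q=Q[abs(d)<max(.004,2*d.std())]
print(len(Q),n.round(3),"theta",np.arctan2(np.hypot(n[0],n[1]),n[2]),d.std(),c,"hinge d",(np.array([.674,-.049,.115])-c)@n)
o=tool()[0];print(o["position"],o["force"],"pics/lid_%d.png"%s["shot"])
E
python3 lid.py
```

```text
time_s: 18.55
position: [0.5984, -0.0539, 0.2823]
eef_rot: [0.513, 0.487, 0.512, -0.486]
force: [-7.9, 3.9, 11.4]
grip_width: 0.01
time_s: 18.92
position: [0.6318, -0.0526, 0.2939]
eef_rot: [0.514, 0.487, 0.512, -0.486]
force: [-3.9, 1.5, 9.5]
grip_width: 0.0102
2797 [0.971 0.05  0.235] theta 1.333441333489178 0.0012345577125427954 [ 0.66422199 -0.05604746  0.18873509] hinge d -0.007493101856245189
[ 0.63141889 -0.0525685   0.29379716] [-3.90628066  1.9786421   9.09843235] pics/lid_28.png
```

The vision fit gives θ=1.333, which matches the plan. Finishing slowly to 1.571.

```bash
python3 -m handwheel '[[0.009,0.0005,0.0017,0,0,0,1],[0.018,0.0009,0.0033,0,0,0,1],[0.026,0.0013,0.0043,0,0,0,1],[0.033,0.0017,0.0048,0,0,0,1],[0.038,0.0019,0.005,0,0,0,1],[0.041,0.0021,0.005,0,0,0,1],[0.041,0.0021,0.005,0,0,0,1],[0.041,0.0021,0.005,0,0,0,1]]'
python3 lid.py
```

```text
time_s: 19.98
position: [0.6723, -0.0506, 0.2975]
eef_rot: [0.513, 0.487, 0.512, -0.487]
force: [-1.5, 1.9, 6.2]
grip_width: 0.01
2055 [0.999 0.052 0.002] theta 1.568492624520512 0.0009124978038445018 [ 0.68179782 -0.05586631  0.18931273] hinge d -0.007604355992551319
[ 0.67229563 -0.05055457  0.29755091] [-1.42533751  2.52807289  5.3302219 ] pics/lid_29.png
```

```bash
python3 -m handwheel '[[0,0,0,0,0,0,1],[0,0,0,0,0,0,1],[0,0,0,0,0,0,1],[0,0,0,0,0,0,1],[0,0,0,0,0,0,1]]' 
python3 lid.py
python3 - <<'E'
from h import *
s=vision.capture("scene"); save(s,"end.png",scale=1.5);C=cloud(s)
m=(np.hypot(C[...,0]-.58,C[...,1]-.12)<.03)&(C[...,2]>.168)&(C[...,2]<.19);f=C[m];print(f.mean(0),f[:,2].max())
E
```

```text
time_s: 20.65
position: [0.6723, -0.0505, 0.2975]
eef_rot: [0.513, 0.487, 0.512, -0.487]
force: [-1.6, 2.0, 7.3]
grip_width: 0.0098
2042 [0.999 0.052 0.001] theta 1.5698246840488377 0.0009152043508767606 [ 0.68179638 -0.05630695  0.18912962] hinge d -0.007480627020872978
[ 0.67226856 -0.05054712  0.29753244] [-0.71342813  1.73196802  6.39306466] pics/lid_30.png
[0.5816075  0.11984136 0.17311596] 0.17642445381054261
```

View pics/end.png

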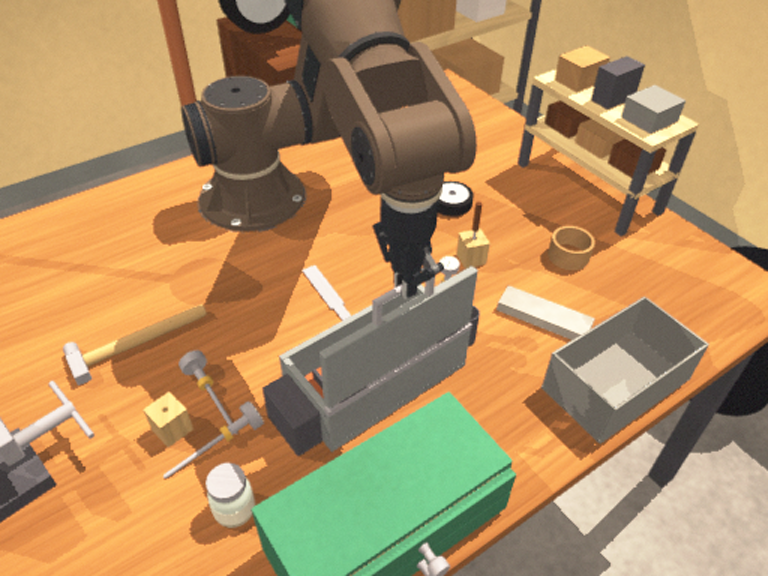

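The lid stands upright at (400,340), gripped. The thermometer head shows at (450,265), and the other tools are where they were. Handing in.

```bash
python3 -c "
from station import manip
print(manip.finish_job())"
```

```text
the job is handed in; nothing more can be done
None
```

I put the smallest dial thermometer from the wooden stand into the narrow funnel tube and let go of it. I then swung the lid up by its bar and handed the job in with the fingers still gripping it; the hand-in returned no verdict.

- **Thermometer:** I pushed until the collar met the rim, at about 12 N. In the last check its face was about 0.173–0.174 m above the table, the height expected when fully home, and within about 2 mm of the tube's axis. It stood upright and untouched.
- **Lid:** the camera gave 1.568 rad, then 1.570 rad 0.7 s later, so it was standing still at its balance point. The gripper read 9.8 mm on the 12 mm bar, and the force at the wrist was about 7 N.
- **On the way:** partway through the swing the wrist force rose to about 31 N because my arc was a few millimetres tight. I corrected that before going on.
- **Other tools:** they look unmoved in the final picture. I compared the pictures by eye and did not measure the distances.
- **Look-alikes:** the two larger, free-standing thermometers fell over on their own early on. The arm was never near them, and they are not on the list of tools to leave alone.

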